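Nip a ball bearing in the bench screw gauge with the slack wound out

TASK

Gauge the larger of the two ball bearings: wind the bench screw gauge open past the bearing's size by its crank, lay the bearing flat and centred on the rest between the anvils and let it go, then wind the anvil in from the open side until both anvils nip the bearing with light pressure (about 5 to 10 N). Stop on that closing turn so that the screw's slack stays taken up, and let go; never squeeze the bearing hard, work the carriage only by the crank, and leave the other things alone.

Things in the scene. Friction and masses are not known exactly. Their poses are not given: they have to be found in the camera images.
- gauge: the bench screw gauge: green cast bed 250 x 84 mm (bolt feet 118 mm wide, 12 mm high), fixed to the bench. Origin under the bed on the bench top; x runs along the screw from the crank end to the fixed anvil, z up. The bed's top is 26 mm high, its ways 31 mm; the crank bracket and the headstock stand up to 100 mm
- head_face (a point): centre of the face of the headstock's steel bush, on the screw's axis, 75 mm above the bench. The fixed anvil (flat steel pad 20 mm wide along y, 14 mm high, looking to the gauge's -x) stands out of it towards -x by 10 to 13 mm, as it was last clamped: how far is not measured. Axes as the gauge
- rest_top (a point): middle of the top of the steel rest that carries the bearing between the anvils: 67 mm above the bench, 50 mm long (x), 34 mm wide (y), its middle 41 mm from head_face. Fingers can go down on either side (y) of it to 35 mm above the bench. Axes as the gauge
- carriage: the grey carriage (50 x 62 mm, top 96 mm above the bench) with a round nose and the moving anvil (20 mm wide, 14 mm high, 75 mm above the bench); slides along the gauge's x, only by the crank: 5 mm for each radian of screw. Origin at the centre of the moving face, which looks to +x
- moving_face (a point): centre of the moving anvil's face; it travels from 82 mm before head_face (open, end of travel) to 44 mm. Once both anvils touch the bearing, the nip grows by about 28 N for each mm of travel (0.2 rad of screw)
- crank_axis (a point): point on the screw's axis, 75 mm above the bench, level along x with the middle of the crank's sleeve, 250 mm from head_face. Axes as the gauge; its x is the axis of turning
- crank_handle (a point): middle of the black sleeve of the crank: 48 mm long, 19 mm thick, lying parallel to the screw axis at 30 mm from it and free to spin on its pin, so that a pinch from above need not turn with it; it stands out from the aluminium wheel (80 mm across) with 10 mm of pin between. Clockwise seen from the crank end (positive about the gauge's x) moves the carriage in, to close
- crank (a joint): where the crank stands in the screw's slack, rad: it turns freely on the screw from -0.3 (resting on the opening side) to +0.3 (slack taken up for closing) against about 0.4 N at the sleeve, then drives the screw against about 2 N at the sleeve (a steady hold may read less), to which each 6 N of nip on the bearing adds 1 N. The screw stays where it is left (holds about 12 N of nip)
- bearing: the larger ball bearing: steel, 52 mm across, 16 mm high, 0.08 to 0.17 kg, lying flat on the bench. Origin at the centre of its underside, z up
- small_bearing: the smaller ball bearing, 40 mm across, 12 mm high; not used
- tape_measure: yellow tape measure; not used
- navy_box: navy cardboard box; not used
- torch: black torch; not used
- ratchet: ratchet handle; not used
- spark_plug_a: spark plug; not used
- spark_plug_b: spark plug; not used
Not all that is in view belongs to the job. Leave any black or blue look-alike of the bearing alone.

How it is judged:
By the outcome, as a careful person would: the job done as asked, in the order asked, and still so for the second after the job is handed in, with the robot touching nothing.
It also fails if it takes over 72 s, if anything falls off the work surface, if the arm or the gripper's body presses on something with over 40 N, if the wrist force passes 120 N, or if a joint passes its speed limit or range.

ROBOT

A 6-joint arm with a two-finger parallel gripper is mounted at the origin on a cart in front of the work surface, level with it; the furniture and walls round the work are solid. World frame = base frame: x ahead of the robot, y to its left, z up, the work surface at z = 0. Lengths are in mm, angles in rad, forces in N, time in s.
With the tool pointing down it reaches from about 275 to 750 mm from the base axis. Payload 10.2 kg.
Tool frame: the origin (TCP) lies midway between the tips of the shut fingers; the grasp point (between the pads) lies 19 mm behind it; z points along the fingers, y is the line along which they close (so a half turn about z gives the same grasp; the last joint's range is limited). The gripper opens to 85 mm and grips with 20 to 120 N. Pads are 22 mm wide; open, the fingers measure 114 mm over their backs; the gripper's body (76 mm by 85 mm) begins 54 mm behind the grasp point. The pads swing forward as they close: fully open they stand 13 mm farther back than shut.
Start: joints at [1.124, 0.313, 1.498, -0, 1.331, -0.223], TCP at [116.529, 511.91, 231.294] pointing down, gripper open.
Joint ranges: [-2.94, 2.94], [-0.97, 2.17], [0.19, 2.56], [-1.23, 4.37], [0.02, 3.11], [-2.88, 2.88]. Speed limits (rad/s): [2.39, 2.39, 3.01, 3.14, 3.14, 3.14].

INTERFACE

Orientations are given as a rotation vector (axis times angle).
In Python, from workcell import env, viewer, workorder gives the robot as it stands. The module is installed in compiled form; this text tells all that it offers. Calls block until the motion is done:
- env.goto(position, orientation): joint-space move of the TCP to a pose.
- env.move_straight(position, rot=None, rate=150, max_force=None): straight line of the TCP; rot=None keeps the orientation; rate is the mean speed in mm/s. With max_force (N) it stops when the force on the tool has changed by that much, and returns True; else False.
- env.move_j(angles): joint-space move.
- env.command_gripper(opening): opening from 0.0 (shut) to 1.0 (fully open); the grip force is fixed at half the most; returns when the fingers have stopped.
- env.dwell(seconds).
- env.solve_ik(position, orientation): joint angles nearest the present ones, or None.
- viewer.read_camera(name): name is "scene" or "top"; returns a dict with "color" (400x640x3 uint8, red, green, blue), "range_z" (400x640 float32, mm along the optical axis (not along the pixel's ray), 0 where there is no reading), "camera_matrix" (3x3 intrinsics, pixels), "k1" (the pictures are not rectified: a ray, as slopes to the right and down, at radius r is drawn at 1 + k1 r^2 times it, then the intrinsics apply), "rvec" (rotation vector, rad) and "tvec" (3), from world to camera coordinates, as OpenCV has them. Camera axes: x right, y down, z forward; pixel columns grow to the right and rows downward; lengths in mm; the calibration is good to about 2 mm. A picture is of the moment at which its call begins.
A pose or a line that the arm cannot do raises env.IKError and nothing moves.
- workorder.job_done(): hands the job in; it is judged then, once.
Readings, each from a call of its own:
- env.read_t(): time.
- env.read_joint_positions(): joint angles.
- env.read_joint_velocities(): joint speeds.
- env.read_joint_efforts(): joint torques, N m.
- env.read_position(): TCP position.
- env.read_tcp_rot(): TCP orientation.
- env.read_force(): force on the tool from outside, world axes, zero at the start.
- env.read_torque(): the same for the moment, N m.
- env.read_opening(): opening from 0.0 (shut) to 1.0 (fully open).
- env.read_grasp_force(): force on a finger pad.
Only numpy, scipy, OpenCV 4.12 (cv2) and the standard library are available. Lean on these libraries where they do the work, as an engineer would, in place of code of your own. Each camera call takes 0.05 s, during which the arm holds its last target. There are 200 camera calls.

## Working session

There is one attempt and no reset: what is moved stays moved. The work goes in short steps, each a Python script; the robot and the scene stay as the last script left them, time stands still between calls to the robot, and variables do not carry over. Pictures are saved under pics/ and viewed, at most 10 in all, crops included, and the job is handed in when it is done.

```bash
mkdir -p pics; cat > h.py <<'E'
import numpy as np, cv2
from workcell import env, viewer, workorder
from scipy.spatial.transform import Rotation as R
def cloud(d):
    K=d["camera_matrix"];z=d["range_z"].astype(float);h,w=z.shape
    u,v=np.meshgrid(np.arange(w),np.arange(h))
    p=np.stack([u.ravel(),v.ravel()],1).astype(float)[:,None]
    n=cv2.undistortPoints(p,K,np.array([d["k1"],0,0,0,0.]))[:,0]
    X=np.c_[n*z.reshape(-1,1),z.ravel()]
    Rm=cv2.Rodrigues(np.array(d["rvec"],float))[0]
    W=(X-np.array(d["tvec"]).ravel())@Rm
    W[z.ravel()<=0]=np.nan
    return W.reshape(h,w,3)
def down(yaw): # tool z down, tool y (closing line) at angle yaw+90deg in world
    return (R.from_euler('z',yaw)*R.from_euler('x',np.pi)).as_rotvec()
E
python3 - <<'E'
from h import *
for n in("scene","top"):
    d=viewer.read_camera(n);cv2.imwrite(f"pics/{n}0.png",d["color"][...,::-1])
    np.savez(f"{n}0.npz",W=cloud(d),c=d["color"]);print(n,d["k1"],d["camera_matrix"].tolist(),cv2.Rodrigues(np.array(d["rvec"],float))[0].round(2).tolist(),d["tvec"])
print(env.read_t(),env.read_position(),env.read_tcp_rot(),env.read_force())
E
```

```text
scene 0.022247934716775747 [[507.10240070788757, 0.0, 313.18067282453495], [0.0, 507.10240070788757, 203.709100481764], [0.0, 0.0, 1.0]] [[0.76, -0.64, -0.01], [-0.41, -0.47, -0.78], [0.5, 0.6, -0.63]] [-317.52875686  321.34749683 1152.30511773]
top -0.11264851015259865 [[464.6309473754277, 0.0, 320.5170278794437], [0.0, 464.6309473754277, 198.7085024005331], [0.0, 0.0, 1.0]] [[0.38, -0.92, -0.01], [-0.87, -0.36, -0.33], [0.31, 0.13, -0.94]] [-111.60826401  465.0459332  1346.38973499]
0.1 [116.43297495 511.694109   230.80958863] [-3.50756839e-01 -3.12160105e+00  1.67402192e-03] [-0.18999239 -0.98298356  0.12397883]
```

View pics/scene0.png

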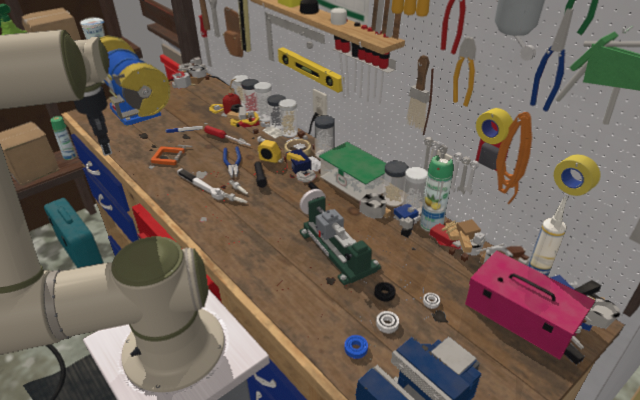

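View pics/top0.png

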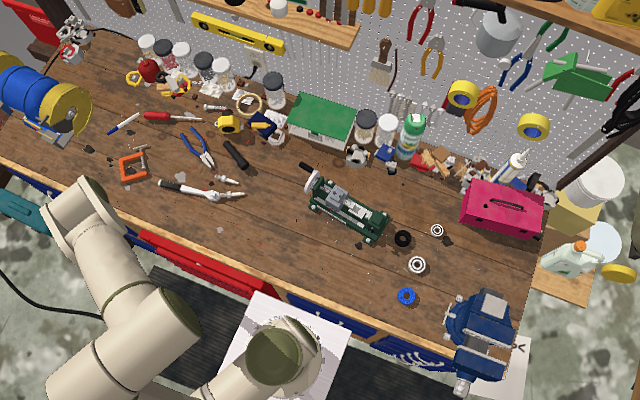

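The top view shows the gauge at about (347,208), with the crank wheel at (312,180) and its sleeve at (305,167). The larger steel bearing is at (417,264) and the small one at (437,230). The black ring (403,239) and the blue ring (406,296) are decoys. Next I'll measure.

```bash
python3 - <<'E'
from h import *
for n,(u,v),(us,vs) in(("top",(417,264),(437,230)),("scene",(388,322),(431,299))):
    f=np.load(f"{n}0.npz");W=f["W"];c=f["c"]
    for a,b in((u,v),(us,vs)):
        P=W[b-18:b+19,a-18:a+19].reshape(-1,3);P=P[(P[:,2]>8)&(P[:,2]<25)]
        m=np.median(P,0);P=P[np.hypot(*(P-m)[:,:2].T)<40];(x,y),r=cv2.minEnclosingCircle(P[:,:2].astype(np.float32))
        print(n,len(P),m.round(1),"circle",x,y,r,np.percentile(P[:,2],[10,50,90]).round(1))
# gauge: rasterised overhead map from both clouds
f=[np.load(f"{n}0.npz") for n in("top","scene")]
W=f[0]["W"];print("gauge px",[ (p,W[p[1],p[0]].round(0).tolist()) for p in((312,180),(305,167),(330,195),(345,210),(375,228),(360,225))])
C=W[210,345];S=2.;
for i,g in enumerate(f):
    P=g["W"].reshape(-1,3);col=g["c"].reshape(-1,3);k=(np.abs(P[:,0]-C[0])<200)&(np.abs(P[:,1]-C[1])<200)&(P[:,2]>4)&(P[:,2]<130)
    P=P[k];col=col[k];o=np.argsort(P[:,2]);P=P[o];col=col[o]
    im=np.zeros((400,800,3),np.uint8)
    px=((P[:,0]-C[0]+200)).astype(int).clip(0,399);py=((200-(P[:,1]-C[1]))).astype(int).clip(0,399)
    hc=cv2.applyColorMap((P[:,2]*2).clip(0,255).astype(np.uint8)[:,None],cv2.COLORMAP_JET)[:,0]
    for X,Y,a,b in zip(px,py,col,hc): im[Y-1:Y+2,X-1:X+2]=a[::-1];im[Y-1:Y+2,400+X-1:400+X+2]=b
    cv2.imwrite(f"pics/map{i}.png",im)
a=cv2.imread("pics/map0.png");b=cv2.imread("pics/map1.png");cv2.imwrite("pics/map.png",np.vstack([a[50:350],b[50:350]]))
print(C)
E
```

```text
top 201 [ 407.1 -272.1   13.8] circle 404.4850769042969 -276.7311706542969 32.64488220214844 [10.  13.9 17.8]
top 90 [ 535.9 -296.5   11.4] circle 534.8873901367188 -304.95904541015625 29.079238891601562 [ 9.  11.5 15.1]
scene 316 [ 409.7 -275.2   14.5] circle 411.37255859375 -273.5676574707031 28.529781341552734 [11.  14.5 17.4]
scene 147 [ 539.3 -299.1   11.5] circle 540.960205078125 -298.0391845703125 21.89948844909668 [ 9.  11.5 14.2]
gauge px [((312, 180), [512.0, 119.0, 100.0]), ((305, 167), [545.0, 157.0, 96.0]), ((330, 195), [490.0, 51.0, 94.0]), ((345, 210), [485.0, -4.0, 24.0]), ((375, 228), [450.0, -113.0, 76.0]), ((360, 225), [454.0, -66.0, 33.0])]
[485.21578955  -3.65246     23.55103593]
```

View pics/map.png

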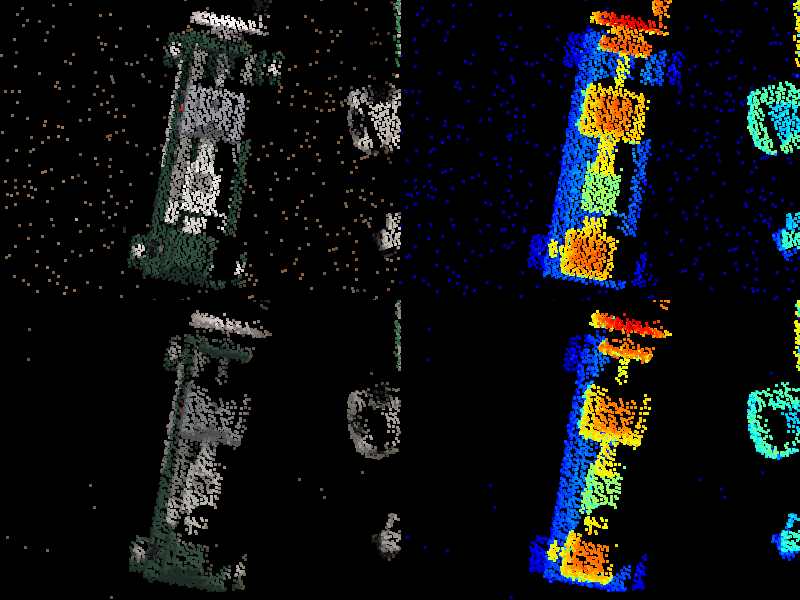

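The map shows the gauge's axis running from the wheel (far, +y) to the headstock (near), at about -99.6° yaw. I'll fit the pose to the known rectangles.

```bash
cat > fit.py <<'E'
from h import *
from scipy.optimize import least_squares
def gpts(P,g): 
    c,s=np.cos(g[2]),np.sin(g[2]);d=P[:,:2]-g[:2];return np.c_[d@[c,s],d@[-s,c],P[:,2]]
def fit(W,g0=(460,-85,-1.738,-105)):
    P=W.reshape(-1,3);P=P[np.isfinite(P).all(1)]
    def out(a,lo,hi): return np.maximum(lo-a,0)+np.maximum(a-hi,0)
    g=np.array(g0,float)
    for it in range(6):
        m=12 if it<2 else 5
        G=gpts(P,g)
        ok=lambda z0,z1,xa,xb,yb:(G[:,2]>z0)&(G[:,2]<z1)&(G[:,0]>xa-m)&(G[:,0]<xb+m)&(np.abs(G[:,1])<yb+m)
        Pr=P[ok(64,70,-66,-16,17)];Pc=P[ok(93,99,g[3]-25,g[3]+25,31)];Pb=P[ok(23,34,-170,-10,42)]
        def res(q):
            a,b,c=gpts(Pr,q),gpts(Pc,q),gpts(Pb,q)
            return np.r_[out(a[:,0],-66,-16),out(a[:,1],-17,17),out(c[:,0],q[3]-25,q[3]+25),out(c[:,1],-31,31),.7*out(b[:,1],-42,42)]
        g=least_squares(res,g,loss='soft_l1').x
    return g,(len(Pr),len(Pc),len(Pb))
E
python3 - <<'E'
from fit import *
for n in("top","scene"):
    f=np.load(f"{n}0.npz");W=f["W"];g,k=fit(W);print(n,g.round(3),k)
    G=gpts(W.reshape(-1,3),g);C=f["c"].reshape(-1,3)
    near=(np.abs(G[:,1])<50)&(G[:,0]>-290)&(G[:,0]<60)&(G[:,2]>4)&(G[:,2]<140)
    H=G[near];Cc=C[near]
    for nm,z0,z1,xa,xb,yb in(("headtop",96,104,-20,60,50),("carr",93,99,-150,-60,45),("rest",64,70,-80,5,30),("wheel",60,125,-235,-195,50),("bedtop",22,34,-200,40,50)):
        q=H[(H[:,2]>z0)&(H[:,2]<z1)&(H[:,0]>xa)&(H[:,0]<xb)&(np.abs(H[:,1])<yb)]
        if len(q): print(nm,len(q),"x",np.percentile(q[:,0],[1,5,50,95,99]).round(1),"y",np.percentile(q[:,1],[1,5,50,95,99]).round(1),"z",np.percentile(q[:,2],[1,50,99]).round(1))
    q=H[(np.abs(H[:,1])<9)&(H[:,0]>-115)&(H[:,0]<5)]; 
    for x in range(-100,5,3):
        s=q[np.abs(q[:,0]-x)<1.5]
        if len(s):print(x,len(s),round(float(np.median(s[:,2])),1),end=" | ")
    print()
    s=(H[:,0]<-222)&(H[:,2]>25);q=H[s];print("sleeve",len(q))
    for a,b in list(zip(q.round(0),Cc[s]))[::max(1,len(q)//25)]:print(a.tolist(),b.tolist(),end=";")
    print()
E
```

```text
top [479.462 -81.219  -1.708 -81.855] (106, 25, 565)
headtop 63 x [14.7 16.8 29.5 40.1 41.6] y [-18.7 -17.3  -3.7  12.1  13.4] z [ 96.   98.4 102.4]
carr 70 x [-131.6 -130.6 -115.3 -100.3  -99.3] y [-13.9 -11.4   3.5  19.7  22.4] z [93.  95.9 98.6]
rest 106 x [-65.  -58.7 -35.9 -17.  -15.9] y [-14.9 -13.9  -0.2  16.9  18.5] z [64.2 67.1 69.9]
wheel 201 x [-234.5 -230.3 -205.1 -196.9 -195.2] y [-30.4 -27.2   8.7  40.9  45. ] z [ 66.2  95.6 117.1]
bedtop 763 x [-188.8 -177.5  -72.8   14.3   35.6] y [-40.9 -38.2 -19.7  40.9  45.6] z [22.2 26.7 33.8]
-100 8 94.1 | -97 7 86.7 | -94 6 85.2 | -91 16 48.6 | -88 11 26.5 | -85 9 34.2 | -82 11 76.9 | -79 12 53.9 | -76 8 53.7 | -73 10 53.7 | -70 9 75.1 | -67 8 80.9 | -64 10 79.6 | -61 9 76.2 | -58 7 80.2 | -55 10 67.4 | -52 6 66.9 | -49 4 64.4 | -46 4 66.0 | -43 6 65.8 | -40 5 68.4 | -37 6 67.7 | -34 5 66.7 | -31 5 65.0 | -28 6 67.1 | -25 5 65.6 | -22 6 63.5 | -19 9 67.0 | -16 10 44.7 | -13 4 26.1 | -10 7 25.6 | -7 8 79.2 | -4 11 28.3 | -1 8 80.5 | 2 5 84.5 | 
sleeve 87
[-267.0, 44.0, 95.0] [84, 64, 48];[-263.0, 44.0, 91.0] [37, 29, 25];[-266.0,
[... 1857 characters left out ...]
133];[-269.0, 2.0, 46.0] [52, 67, 112];[-226.0, -31.0, 43.0] [93, 89, 85];[-272.0, 7.0, 44.0] [52, 67, 112];[-236.0, -32.0, 33.0] [92, 86, 79];[-270.0, 16.0, 47.0] [44, 63, 111];[-253.0, -9.0, 36.0] [24, 37, 70];[-274.0, 21.0, 44.0] [58, 71, 109];[-253.0, -1.0, 37.0] [19, 37, 72];[-276.0, 31.0, 47.0] [75, 82, 104];[-251.0, 16.0, 46.0] [50, 64, 106];[-280.0, 39.0, 46.0] [31, 52, 97];[-259.0, 24.0, 43.0] [45, 63, 112];[-250.0, 3.0, 30.0] [56, 62, 80];[-263.0, 39.0, 47.0] [34, 50, 93];[-251.0, 28.0, 43.0] [40, 57, 100];[-251.0, 14.0, 30.0] [22, 38, 71];[-281.0, 40.0, 31.0] [34, 43, 72];[-241.0, 35.0, 42.0] [162, 155, 145];[-233.0, 50.0, 48.0] [118, 114, 108];[-231.0, 50.0, 35.0] [106, 103, 98];
```

```bash
python3 - <<'E'
import cv2,numpy as np
a=cv2.imread("pics/top0.png")[145:255,280:400];b=cv2.imread("pics/scene0.png")[180:290,285:405]
cv2.imwrite("pics/crop.png",cv2.resize(np.hstack([a,b]),(792,363),interpolation=cv2.INTER_CUBIC))
E
```

```text
(no output)
```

View pics/crop.png

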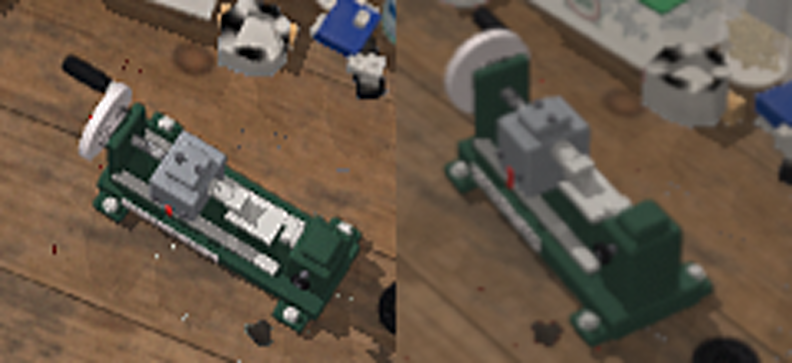

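The crop shows the carriage about mid-bed with its nose over the rest. The black sleeve stands up and to the right of the axis. The fit started from a bad initial guess, so I'll rerun it.

```bash
sed -i 's/ok(93,99/ok(90,99/; s/g0=([^)]*)/g0=(479,-83,-1.70,-118)/' fit.py; python3 - <<'E'
from fit import *
gs=[]
for n in("top","scene"):
    f=np.load(f"{n}0.npz");W=f["W"];g,k=fit(W);print(n,g.round(3),np.degrees(g[2]).round(2),k);gs.append(g)
    G=gpts(W.reshape(-1,3),g);H=G[(np.abs(G[:,1])<60)&(G[:,0]>-290)&(G[:,0]<60)&(G[:,2]>4)&(G[:,2]<140)]
    for nm,z0,z1,xa,xb,yb in(("headtop",96,104,-20,60,50),("carr",90,99,-160,-60,45),("rest",64,70,-80,5,30),("wheel",60,125,-218,-195,50),("nose",76,92,-90,-40,15),("fixed",76,88,-25,5,14),("bedtop",22,34,-170,-10,50),("sleeve",70,110,-290,-225,60)):
        q=H[(H[:,2]>z0)&(H[:,2]<z1)&(H[:,0]>xa)&(H[:,0]<xb)&(np.abs(H[:,1])<yb)]
        if len(q): print(nm,len(q),"x",np.percentile(q[:,0],[1,5,50,95,99]).round(1),"y",np.percentile(q[:,1],[1,5,50,95,99]).round(1),"z",np.percentile(q[:,2],[1,50,99]).round(1))
    q=H[(H[:,0]<-232)&(H[:,0]>-270)&(H[:,2]>80)&(np.abs(H[:,1]-36)<14)]
    if len(q)>20:
        r=least_squares(lambda p:np.hypot(q[:,1]-p[0],q[:,2]-p[1])-9.5,[36,90],loss='soft_l1').x;print("sleeve axis y,z",r, np.hypot(r[0],r[1]-75))
    # bearing
    c={"top":(417,264),"scene":(388,322)}[n];P=W[c[1]-20:c[1]+21,c[0]-20:c[0]+21].reshape(-1,3);P=P[(P[:,2]>6)&(P[:,2]<25)]
    b=np.median(P,0)[:2]
    for _ in range(5):
        Q=P[np.hypot(*(P[:,:2]-b).T)<30];b=least_squares(lambda p:np.maximum(np.hypot(*(Q[:,:2]-p).T)-26,0)+np.maximum(9-np.hypot(*(Q[:,:2]-p).T),0),b,loss='soft_l1').x
    print("bearing",b)
E
```

```text
top [479.464 -81.219  -1.708 -81.855] -97.87 (106, 43, 565)
headtop 63 x [14.7 16.8 29.5 40.1 41.6] y [-18.7 -17.3  -3.7  12.1  13.4] z [ 96.   98.4 102.4]
carr 98 x [-131.5 -130.1 -114.1  -99.   -92.4] y [-20.4 -14.2   2.3  19.3  21.4] z [90.3 95.1 98.6]
rest 106 x [-65.  -58.7 -35.9 -17.  -15.9] y [-14.9 -13.9  -0.2  16.9  18.5] z [64.2 67.1 69.9]
wheel 169 x [-214.3 -212.7 -204.2 -196.4 -195.2] y [-30.5 -28.4   1.9  38.7  44.9] z [ 65.7  96.6 117.3]
nose 70 x [-89.7 -88.  -71.1 -56.2 -54.6] y [-8.3 -6.2  2.2 10.7 11.4] z [76.5 81.2 86.4]
fixed 31 x [-9.7 -8.9 -2.9  4.7  4.9] y [-10.   -9.3  -1.9  10.4  10.8] z [78.1 81.5 87.2]
bedtop 557 x [-168.6 -164.9  -76.5  -15.   -11. ] y [-39.9 -37.2 -18.   40.5  44.3] z [22.2 26.9 33.7]
sleeve 81 x [-267.8 -266.9 -247.2 -227.8 -225.8] y [28.2 28.8 33.5 44.4 45.9] z [ 81.5  94.4 101.7]
sleeve axis y,z [37.46454532 88.03891447] 39.66869605666155
bearing [ 408.16736841 -271.66356748]
scene [ 5.3007e+02 -5.6995e+01 -5.1200e-01 -8.0748e+01] -29.32 (115, 14, 440)
carr 7 x [-82.  -81.5 -74.7 -69.5 -68.8] y [41.7 41.7 42.7 44.6 44.7] z [90.4 91.5 94.6]
rest 117 x [-64.3 -62.2 -46.6 -29.1 -25.6] y [-29.  -26.8  -6.8   7.6  11.3] z [64.1 66.4 69.6]
nose 29 x [-61.7 -61.2 -53.3 -43.2 -41.9] y [ 2.4  3.5  8.8 14.1 14.7] z [76.7 80.7 85.6]
bedtop 346 x [-105.5  -98.5  -72.5  -53.2  -48.6] y [-49.  -43.3   2.4  42.4  47.6] z [22.3 26.7 33. ]
bearing [ 410.81701904 -274.36471547]
```

```bash
cat > fit.py <<'E'
from h import *
from scipy.optimize import least_squares
def gpts(P,g): 
    c,s=np.cos(g[2]),np.sin(g[2]);d=P[:,:2]-g[:2];return np.c_[d@[c,s],d@[-s,c],P[:,2]]
B={"head":(95,104,10,45,30),"block":(90,100,-150,-70,32),"rest":(63,71,-75,-8,26),"bed":(22,34,-170,-10,50),"wheel":(98,118,-222,-192,50)}
def sel(P,g,n):
    G=gpts(P,g);z0,z1,xa,xb,yb=B[n];return G[(G[:,2]>z0)&(G[:,2]<z1)&(G[:,0]>xa)&(G[:,0]<xb)&(np.abs(G[:,1])<yb)]
def fit(W,names=("head","block","rest","bed"),g=(479,-82,-1.744)):
    P=W.reshape(-1,3);P=P[np.isfinite(P).all(1)];g=np.array(g,float)
    for _ in range(8):
        xy=[]
        for n in names:
            q=sel(P,g,n);lo,hi=np.percentile(q[:,1],[4,96]);xy.append((q[:,0].mean(),(lo+hi)/2,hi-lo))
        xy=np.array(xy);k,b=np.polyfit(xy[:,0],xy[:,1],1)
        q=sel(P,g,"rest");dx=np.percentile(q[:,0],[3,97]).mean()+41
        c,s=np.cos(g[2]),np.sin(g[2]);g=g+[.7*(dx*c-b*s),.7*(dx*s+b*c),.7*k]
    return g,xy.round(1),np.percentile(q[:,0],[1,3,97,99]).round(1)
E
python3 - <<'E'
from fit import *
for n in("top","scene"):
    f=np.load(f"{n}0.npz");W=f["W"];nm=("head","block","rest","bed") if n=="top" else ("head","block","rest")
    g,xy,r=fit(W,nm);print(n,g.round(3),np.degrees(g[2]).round(2),xy.tolist(),r)
    G=gpts(W.reshape(-1,3),g);ok=np.isfinite(G).all(1);G=G[ok]
    q=G[(np.abs(G[:,1])<11)&(G[:,2]>74)&(G[:,2]<90)&(G[:,0]>-95)&(G[:,0]<3)];print("anvil x hist",np.histogram(q[:,0],np.arange(-95,5,2))[0])
    q=G[(np.abs(G[:,1])<42)&(G[:,2]>60)&(G[:,2]<125)&(G[:,0]<-190)&(G[:,0]>-224)];print("wheel x",np.percentile(q[:,0],[2,50,98]),"y",np.percentile(q[:,1],[1,99]),"zmax",np.percentile(q[:,2],99))
    q=G[(G[:,0]<-230)&(G[:,0]>-270)&(G[:,2]>80)&(G[:,2]<110)&(np.abs(G[:,1]-30)<16)]
    if len(q)>20:
        r=least_squares(lambda p:np.hypot(q[:,1]-p[0],q[:,2]-p[1])-9.5,[30,88],loss='soft_l1').x;print("sleeve y,z",r,np.hypot(r[0],r[1]-75),np.percentile(q[:,1],[5,95]),np.percentile(q[:,2],[5,95]))
E
```

```text
top [478.21  -82.685  -1.742] -99.83 [[27.1, -0.6, 30.1], [-116.1, -0.5, 33.8], [-39.0, 1.1, 31.4], [-84.1, 0.1, 79.2]] [-66.2 -64.  -18.  -17. ]
anvil x hist [3 5 4 3 4 4 3 5 4 3 4 4 3 4 4 7 3 5 4 4 0 0 0 0 0 0 0 1 0 0 0 0 0 0 0 0 0
 0 0 0 0 1 6 3 4 5 2 4 5]
wheel x [-221.36531076 -205.64966638 -190.79139166] y [-36.66083398  38.90249973] zmax 117.08251454848057
sleeve y,z [29.95643057 88.07912339] 32.68717181014368 [21.20157374 36.568194  ] [ 87.61305499 101.32456783]
scene [479.449 -84.572  -1.751] -100.34 [[26.9, -0.1, 28.7], [-115.1, -0.1, 33.7], [-42.5, 0.2, 32.1]] [-66.  -61.3 -20.7 -16.9]
anvil x hist [ 8  4  4  2  5  1  4  4  4  3  4  1  6  6  4  4  5  5 11  4  0  0  0  0
  0  0  0  0  0  0  0  0  0  0  0  0  0  0  0  0  1  4  3  5  8  1  0  3
  2]
wheel x [-214.13139713 -206.49758559 -191.39415862] y [-39.39644185  35.86483176] zmax 115.03009883629659
sleeve y,z [27.9579659  85.63038811] 29.91075071775498 [18.02335008 36.67766421] [85.78910991 96.87365848]
```

Both cameras agree. I take head_face at about (478.8,-83.6) and yaw -1.746. The moving face is about 55 mm before head_face, the fixed anvil stands out about 12 mm, and the sleeve is at φ≈0.4. Next I'll grasp the crank.

```bash
cat >> h.py <<'E'
G=np.array([478.8,-83.6,-1.746]);gx=np.array([np.cos(G[2]),np.sin(G[2]),0]);gy=np.array([-gx[1],gx[0],0]);gz=np.array([0,0,1.])
def w(x,y,z): return np.array([G[0],G[1],0])+x*gx+y*gy+z*gz
def rot(tilt,flip):
    z=gx*np.sin(tilt)-gz*np.cos(tilt);y=gy*(-1 if flip else 1);return R.from_matrix(np.c_[np.cross(y,z),y,z]).as_rotvec(),z
T=0.17
def crank_tcp(y,z,flip,x=-256,back=14):
    r,tz=rot(T,flip);return w(x,y,z)+tz*back,r
def force(n=5):
    a=[]
    for _ in range(n): a.append(env.read_force()); env.dwell(0.01)
    f=np.mean(a,0);return np.array([f@gx,f@gy,f[2]])
E
python3 - <<'E'
from h import *
for fl in(0,1):
    p,r=crank_tcp(28.2,86.6,fl);q=env.solve_ik(p,r);print(fl,q)
    r2,_=rot(0,fl);print(env.solve_ik([409.5,-273,0],r2),env.solve_ik(w(-41,0,67),r2))
a=[env.read_force() for _ in range(6)];print(np.round(a,2));t=env.read_t();print(t)
E
```

```text
0 [ 0.15299263  0.62777717  1.4652962  -0.17974192  1.11029158  0.41322639]
[-8.26565376e-01  5.64768346e-01  1.82400020e+00 -4.44089210e-16
  7.52824110e-01 -6.51361702e-01] [-3.29424985e-01  4.36946162e-01  1.80125581e+00 -4.44089210e-16
  9.03390685e-01 -1.54221312e-01]
1 [ 0.15299263  0.62777717  1.4652962  -0.17974192  1.11029158 -2.72836627]
[-8.26565376e-01  5.64768346e-01  1.82400020e+00 -4.44089210e-16
  7.52824110e-01  2.49023095e+00] None
[[-0.19 -0.98  0.12]
 [-0.19 -0.98  0.12]
 [-0.19 -0.98  0.12]
 [-0.19 -0.98  0.12]
 [-0.19 -0.98  0.12]
 [-0.19 -0.98  0.12]]
0.1
```

```bash
python3 - <<'E'
from h import *
p,r=crank_tcp(28.2,86.6,0)
env.goto(p+[0,0,90],r);env.command_gripper(0.65)
print(env.read_t(),force())
print("hit",env.move_straight(p,max_force=8,rate=120));f0=force();print(env.read_position()-p,f0)
env.command_gripper(0.0)
f=force();print("open",env.read_opening(),env.read_grasp_force(),f-f0,env.read_t())
np.save("f0.npy",f0)
d=viewer.read_camera("top");cv2.imwrite("pics/g1.png",cv2.resize(d["color"][110:260,240:400,::-1],(640,600)))
E
```

```text
2.525 [ 0.39963268 -0.34668207 -0.01268286]
hit False
[0.50426366 0.08533566 0.90429655] [ 0.0542335  -0.10373925  0.29090814]
open 0.19793619946149685 58.47869080491364 [-0.92003657  0.35694362  0.29391863] 3.975
```

View pics/g1.png

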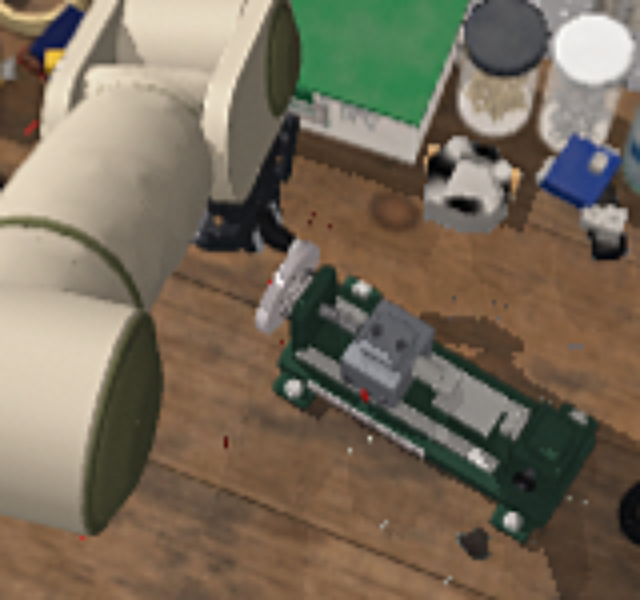

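The picture shows the fingers on the sleeve behind the wheel and the gauge undisturbed. The opening of 0.2 with 58 N on the pads confirms the pinch. I'll wind open with radial force feedback.

```bash
cat > wind.py <<'E'
from h import *
import json,os
def load(): return json.load(open("st.json")) if os.path.exists("st.json") else dict(cy=0.,cz=75.,r=30.,phi=float(np.arctan2(11.6,28.2)))
def save(s): json.dump(s,open("st.json","w"))
def wind(dphi,step=0.2,gain=0.03,rate=80,lim=25,verbose=True,stop=None):
    s=load();f0=np.load("f0.npy");n=max(1,int(round(abs(dphi)/step)));log=[]
    for i in range(n):
        s["phi"]+=dphi/n;c,sn=np.cos(s["phi"]),np.sin(s["phi"])
        p,_=crank_tcp(s["cy"]+s["r"]*c,s["cz"]+s["r"]*sn,0)
        env.move_straight(p,rate=rate)
        f=force(2)-f0;fr=f[1]*c+f[2]*sn;ft=-f[1]*sn+f[2]*c
        s["cy"]+=gain*fr*c;s["cz"]+=gain*fr*sn;save(s)
        log.append((s["phi"],f[0],fr,ft))
        if verbose: print("phi %.2f fx %.1f fr %.2f ft %.2f c %.2f %.2f"%(s["phi"],f[0],fr,ft,s["cy"],s["cz"]))
        if np.linalg.norm(f)>lim: print("LIMIT");break
        if stop and stop(log): break
    print("t",env.read_t());return log
E
python3 - <<'E'
from wind import *
wind(-1.2,0.15)
E
```

```text
phi 0.24 fx -2.2 fr 3.54 ft -0.66 c 0.10 75.03
phi 0.09 fx -2.5 fr 4.59 ft -0.96 c 0.24 75.04
phi -0.06 fx -2.3 fr 5.55 ft -0.93 c 0.41 75.03
phi -0.21 fx -3.1 fr 6.18 ft -0.74 c 0.59 74.99
phi -0.36 fx -3.2 fr 5.87 ft -0.76 c 0.75 74.93
phi -0.51 fx -2.6 fr 5.32 ft -1.29 c 0.89 74.85
phi -0.66 fx -3.7 fr 4.63 ft -0.78 c 1.00 74.76
phi -0.81 fx -3.6 fr 4.63 ft -0.66 c 1.10 74.66
t 6.1583
```

```bash
python3 - <<'E'
from wind import *
wind(-2.4,0.15,gain=0.04)
from fit import *
d=viewer.read_camera("top");W=cloud(d);g=G
q=gpts(W.reshape(-1,3),g);q=q[np.isfinite(q).all(1)]
a=q[(np.abs(q[:,1])<11)&(q[:,2]>74)&(q[:,2]<90)&(q[:,0]>-95)&(q[:,0]<3)];print(np.histogram(a[:,0],np.arange(-95,5,2))[0])
b=q[(q[:,2]>90)&(q[:,2]<100)&(q[:,0]>-170)&(q[:,0]<-70)&(np.abs(q[:,1])<32)];print("block x",np.percentile(b[:,0],[3,97]))
W0=np.load("top0.npz")["W"];q=gpts(W0.reshape(-1,3),g);b=q[(q[:,2]>90)&(q[:,2]<100)&(q[:,0]>-170)&(q[:,0]<-70)&(np.abs(q[:,1])<32)];print("block0 x",np.percentile(b[:,0],[3,97]))
E
```

```text
phi -0.96 fx -3.8 fr 2.99 ft -0.08 c 1.17 74.57
phi -1.11 fx -4.5 fr 2.27 ft -0.60 c 1.21 74.48
phi -1.26 fx -4.1 fr 2.23 ft -0.68 c 1.23 74.40
phi -1.41 fx -5.3 fr 1.63 ft -0.25 c 1.24 74.33
phi -1.56 fx -4.4 fr 1.50 ft -0.16 c 1.25 74.27
phi -1.71 fx -5.2 fr -0.15 ft -0.20 c 1.25 74.28
phi -1.86 fx -4.9 fr 0.80 ft -0.35 c 1.24 74.25
phi -2.01 fx -5.4 fr 0.45 ft -0.22 c 1.23 74.23
phi -2.16 fx -5.3 fr 0.90 ft 0.08 c 1.21 74.20
phi -2.31 fx -5.5 fr 1.01 ft 0.11 c 1.18 74.17
phi -2.46 fx -5.9 fr 1.34 ft 0.15 c 1.14 74.14
phi -2.61 fx -6.1 fr 1.46 ft -0.11 c 1.09 74.11
phi -2.76 fx -5.9 fr 1.56 ft -0.19 c 1.03 74.09
phi -2.91 fx -6.2 fr 1.32 ft 0.12 c 0.98 74.07
phi -3.06 fx -6.6 fr 1.47 ft 0.18 c 0.92 74.07
phi -3.21 fx -6.2 fr 0.73 ft -1.12 c 0.89 74.07
t 10.425
[3 4 3 4 4 5 5 4 3 5 3 0 0 0 0 0 0 0 0 0 0 0 0 0 0 0 0 0 1 0 0 1 0 0 0 0 0
 0 0 0 0 3 4 5 5 5 2 3 5]
block x [-151.96723198 -118.79877738]
block0 x [-133.12129863  -99.83377943]
```

The carriage has moved 19 mm, so the moving face is at about -74.5, which is open past the bearing. I'll release the crank and go for the bearing.

```bash
python3 - <<'E'
from wind import *
W=np.load("top0.npz")["W"]
for n,(a,b) in dict(black=(403,239),blue=(406,296)).items():
    P=W[b-10:b+11,a-10:a+11].reshape(-1,3);P=P[(P[:,2]>6)&(P[:,2]<25)];m=np.median(P,0);d=m-[409.5,-273,0];print(n,m.round(0),"along gx,gy",d@gx,d@gy)
s=load();p=env.read_position();_,tz=rot(T,0)
env.command_gripper(0.6);f=force();print(f-np.load("f0.npy"))
env.move_straight(np.array(p)-tz*90,rate=200)
r,_=rot(0,0);b=np.array([409.5,-273,0.])
env.goto(b+[0,0,110],r);env.command_gripper(0.82)
print(env.read_t(),env.read_position()-b)
print("hit",env.move_straight(b+[0,0,0],rate=120,max_force=8),env.read_position())
E
```

```text
black [ 472. -204.   14.] along gx,gy -78.65079309605248 49.263426847880595
blue [ 305. -274.   14.] along gx,gy 19.21637179432146 -102.40250088313992
[-0.23826427  0.10447689 -0.43454644]
13.5917 [  0.1863233    0.25057989 110.02047309]
hit False [ 409.7893314  -273.30794683    0.57769178]
```

```bash
python3 - <<'E'
from wind import *
f0=force();env.command_gripper(0.0);print("op",env.read_opening(),env.read_grasp_force(),force()-f0)
p=np.array(env.read_position());z0=p[2];c=np.array([409.5,-273.,0.])
env.move_straight(c+[0,0,140],rate=200);print("lifted op",env.read_opening(),env.read_grasp_force(),force()-f0)
r,_=rot(0,0);t=w(-41,0,0)
env.goto(t+[0,0,115],r)
d=viewer.read_camera("scene");cv2.imwrite("pics/h1.png",cv2.resize(d["color"][140:290,260:420,::-1],(640,600)))
print(env.read_t(),env.read_position()-t,z0)
E
```

```text
op 0.5803961728875913 61.17671385545691 [-1.54191334 -2.33493897  8.53360126]
lifted op 0.5834686832790992 62.25730448691184 [-1.26461543  0.27880699 -1.62692927]
16.9667 [ 3.43988701e-02 -1.24776248e+00  1.14961583e+02] 1.0081448659892203
```

View pics/h1.png

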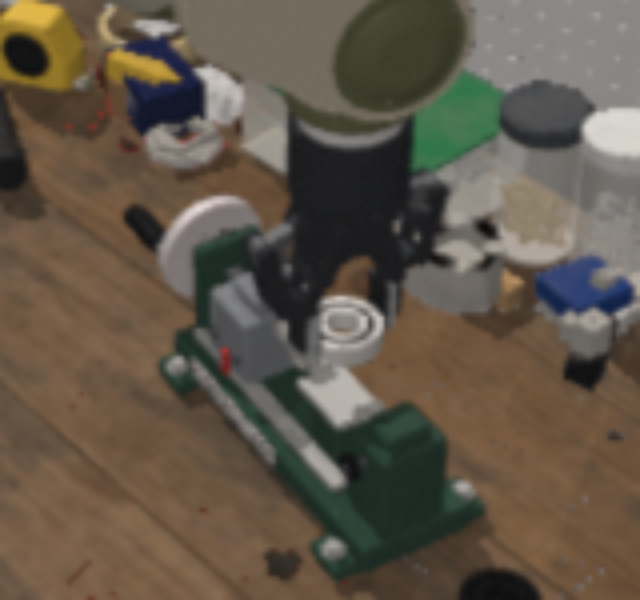

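The bearing is held level in the fingers above the rest, at picture (345,330). I'll measure its offset along the gauge axis before lowering.

```bash
python3 - <<'E'
from wind import *
from fit import gpts
for n in("scene","top"):
    W=cloud(viewer.read_camera(n));q=gpts(W.reshape(-1,3),G);q=q[np.isfinite(q).all(1)]
    q=q[(np.abs(q[:,1])<20)&(q[:,2]>112)&(q[:,2]<136)&(np.abs(q[:,0]+41)<40)]
    t=q[q[:,2]>126]
    for nm,a in(("all",q),("top",t)):
        if len(a)>8: print(n,nm,len(a),"x",np.percentile(a[:,0],[1,3,10,50,90,97,99]).round(1),"z",np.percentile(a[:,2],[5,50,95]).round(1))
    if len(t)>10:
        m=t[(np.abs(t[:,1])<8)];print(np.sort(m[:,0]).round(0).tolist())
E
```

```text
scene all 207 x [-62.7 -61.  -53.7 -27.8 -15.3 -12.8 -12. ] z [115.  126.7 130.4]
scene top 116 x [-64.7 -61.9 -56.6 -31.7 -16.5 -14.7 -12.4] z [126.4 128.4 130.7]
[-65.0, -63.0, -61.0, -59.0, -58.0, -57.0, -57.0, -56.0, -54.0, -53.0, -53.0, -52.0, -51.0, -51.0, -51.0, -50.0, -50.0, -49.0, -46.0, -34.0, -31.0, -30.0, -30.0, -29.0, -28.0, -27.0, -27.0, -27.0, -25.0, -24.0, -24.0, -23.0, -23.0, -23.0, -20.0, -20.0, -18.0, -18.0, -18.0, -18.0, -17.0, -17.0, -15.0, -15.0, -13.0, -12.0]
```

```bash
python3 - <<'E'
from wind import *
t=w(-43,0,0)
env.move_straight(t+[0,0,77],rate=120);env.dwell(0.1)
h=env.move_straight(t+[0,0,65],rate=20,max_force=4);p=np.array(env.read_position());print(h,p-t,force())
env.command_gripper(0.8);print(env.read_opening(),force())
env.move_straight(t+[0,0,190],rate=200)
p,r=crank_tcp(load()["cy"]-30,74+100,0);env.goto(p,r)
d=viewer.read_camera("scene");cv2.imwrite("pics/p1.png",cv2.resize(d["color"][180:290,285:405,::-1],(640,587),interpolation=cv2.INTER_CUBIC))
print(env.read_t())
from fit import gpts
for n in("scene","top"):
    W=cloud(viewer.read_camera(n));q=gpts(W.reshape(-1,3),G);q=q[np.isfinite(q).all(1)]
    q=q[(np.abs(q[:,1])<40)&(q[:,2]>75)&(q[:,2]<88)&(np.abs(q[:,0]+41)<45)]
    m=q[np.abs(q[:,1])<9];print(n,"x",np.histogram(m[:,0],np.arange(-86,4,2))[0])
    k=q[(np.abs(q[:,0]+41)<9)];print("y",np.percentile(k[:,1],[2,5,95,98]).round(1),"z",np.percentile(q[np.abs(q[:,0]+41)<24][:,2],[10,50,90]))
E
```

```text
True [ 4.11667121e-02 -1.15825523e-02  6.80290048e+01] [-0.1253713  -1.01540564  5.79106804]
0.8018444538308892 [-0.016604   -0.00102675  0.19544494]
20.2083
scene x [6 5 1 3 5 7 5 1 1 3 4 5 3 3 3 6 2 3 3 0 1 0 0 0 1 2 2 4 3 4 2 4 2 8 2 2 1
 3 7 2 7 1 0 3]
y [-25.5 -24.5  25.1  26.1] z [77.52175892 80.70718524 83.36753228]
top x [5 3 3 4 1 4 0 0 3 3 4 3 4 3 6 3 2 0 1 0 0 0 0 0 0 0 4 3 4 4 2 5 2 3 1 0 1
 3 4 2 4 2 3 3]
y [-25.4 -24.8  22.8  23.3] z [77.7270804  81.79373584 85.54297512]
```

View pics/p1.png

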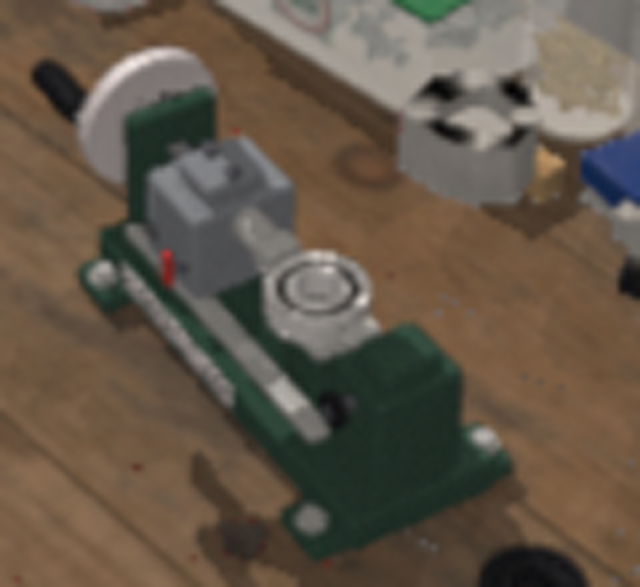

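The bearing lies flat on the rest, clear of both anvils and centred across it (y about -25 to +25). I'll re-grasp the crank and close, watching how the hold force behaves.

```bash
python3 - <<'E'
from wind import *
s=load();c,sn=np.cos(s["phi"]),np.sin(s["phi"])
p,r=crank_tcp(s["cy"]+30*c,s["cz"]+30*sn,0)
env.command_gripper(0.6);print("hit",env.move_straight(p,rate=120,max_force=8))
f0=force();np.save("f0.npy",f0);env.command_gripper(0.0);print(env.read_opening(),force()-f0,env.read_t())
wind(0.9,0.15,gain=0.04)
# probing: small slow steps
s=load()
for k in range(6):
    s["phi"]+=0.03;c,sn=np.cos(s["phi"]),np.sin(s["phi"]);p,_=crank_tcp(s["cy"]+30*c,s["cz"]+30*sn,0)
    t0=env.read_t();env.move_straight(p,rate=10);o=[]
    for _ in range(4):
        f=np.array(env.read_force());fg=np.array([f@gx,f@gy,f[2]])-f0;o.append((round(-fg[1]*sn+fg[2]*c,2),round(fg[1]*c+fg[2]*sn,2)));env.dwell(.03)
    e=np.array(env.read_position())-p;print(round(s["phi"],2),o,"lag t",round(-(e@gy)*sn+e[2]*c,2),"dt",round(env.read_t()-t0,2))
save(s)
E
```

```text
hit False
0.2041660983353451 [-0.57575493 -0.42228613  0.250139  ] 22.0667
phi -3.06 fx -0.9 fr -0.91 ft 1.44 c 0.93 74.08
phi -2.91 fx -0.8 fr -0.70 ft 0.60 c 0.96 74.08
phi -2.76 fx -1.3 fr -0.19 ft 0.39 c 0.96 74.08
phi -2.61 fx -1.3 fr -1.70 ft 1.32 c 1.02 74.12
phi -2.46 fx -1.0 fr -1.78 ft 0.64 c 1.08 74.16
phi -2.31 fx -0.6 fr -1.94 ft 0.25 c 1.13 74.22
t 23.6667
-2.28 [(np.float64(0.1), np.float64(-2.03)), (np.float64(-0.43), np.float64(-2.1)), (np.float64(-0.92), np.float64(-2.01)), (np.float64(-0.35), np.float64(-2.18))] lag t -0.02 dt 0.38
-2.25 [(np.float64(-1.02), np.float64(-2.02)), (np.float64(-1.02), np.float64(-2.43)), (np.float64(-0.46), np.float64(-2.36)), (np.float64(-0.73), np.float64(-1.53))] lag t 0.01 dt 0.38
-2.22 [(np.float64(-2.45), np.float64(-3.38)), (np.float64(-0.74), np.float64(-1.99)), (np.float64(-0.37), np.float64(-3.0)), (np.float64(-1.05), np.float64(-2.68))] lag t 0.04 dt 0.38
-2.19 [(np.float64(-1.71), np.float64(-2.53)), (np.float64(-0.69), np.float64(-2.38)), (np.float64(-1.24), np.float64(-2.32)), (np.float64(-1.57), np.float64(-2.59))] lag t 0.04 dt 0.38
-2.16 [(np.float64(-1.43), np.float64(-2.64)), (np.float64(-1.52), np.float64(-2.53)), (np.float64(0.08), np.float64(-2.72)), (np.float64(-0.84), np.float64(-2.43))] lag t 0.04 dt 0.38
-2.13 [(np.float64(-1.04), np.float64(-3.01)), (np.float64(-0.94), np.float64(-2.81)), (np.float64(-1.75), np.float64(-3.08)), (np.float64(-0.37), np.float64(-2.84))] lag t 0.04 dt 0.38
```

```bash
cat >> wind.py <<'E'
def fine(n,step,rate=15,reads=14,gain=0.02,drop=0.9):
    s=load();f0=np.load("f0.npy");L=json.load(open("fine.json")) if os.path.exists("fine.json") else []
    for i in range(n):
        s["phi"]+=step;c,sn=np.cos(s["phi"]),np.sin(s["phi"]);p,_=crank_tcp(s["cy"]+30*c,s["cz"]+30*sn,0)
        env.move_straight(p,rate=rate);f=force(reads)-f0;fr=f[1]*c+f[2]*sn;ft=-f[1]*sn+f[2]*c
        s["cy"]+=gain*fr*c;s["cz"]+=gain*fr*sn;save(s);L.append((s["phi"],ft,fr));json.dump(L,open("fine.json","w"))
        print("%.3f ft %.2f fr %.2f"%(s["phi"],ft,fr))
        b=[l[1] for l in L[:-2]][-10:]
        if drop and len(b)>=4 and ft<np.median(b)-drop: print("DROP");break
    print("t",env.read_t())
E
python3 - <<'E'
from wind import *
wind(0.98,0.14,gain=0.04,stop=lambda l:l[-1][3]<-5)
fine(12,0.03)
E
```

```text
phi -1.99 fx 0.2 fr -2.67 ft 1.15 c 1.17 74.32
phi -1.85 fx 0.3 fr -3.44 ft 0.71 c 1.21 74.45
phi -1.71 fx 0.6 fr -2.51 ft 0.16 c 1.22 74.55
phi -1.57 fx 0.8 fr -2.58 ft 0.30 c 1.22 74.65
phi -1.43 fx 1.3 fr -2.02 ft -0.15 c 1.21 74.73
phi -1.29 fx 0.8 fr -1.73 ft -0.86 c 1.19 74.80
phi -1.15 fx 0.8 fr -1.75 ft -0.10 c 1.17 74.86
t 27.8333
-1.120 ft -1.46 fr -0.27
-1.090 ft -1.90 fr 0.06
-1.060 ft -1.98 fr 0.04
-1.030 ft -1.72 fr 0.05
-1.000 ft -1.69 fr 0.03
-0.970 ft -1.70 fr -0.04
-0.940 ft -1.89 fr -0.03
-0.910 ft -1.83 fr -0.36
-0.880 ft -1.61 fr -0.55
-0.850 ft -1.77 fr -0.62
-0.820 ft -1.87 fr -0.33
-0.790 ft -1.71 fr -0.50
t 32.2333
```

Moving slowly gives a clean baseline of about -1.77 N. I'll continue to contact.

```bash
python3 - <<'E'
from wind import *
fine(20,0.025,reads=10,drop=0.5)
E
```

```text
-0.765 ft -1.73 fr -0.67
-0.740 ft -1.91 fr -0.81
-0.715 ft -1.62 fr -0.30
-0.690 ft -1.69 fr -0.47
-0.665 ft -1.55 fr -0.32
-0.640 ft -1.78 fr -0.47
-0.615 ft -1.77 fr -0.13
-0.590 ft -1.89 fr -0.51
-0.565 ft -1.87 fr -0.47
-0.540 ft -1.92 fr -0.51
-0.515 ft -1.68 fr 0.02
-0.490 ft -1.79 fr -0.27
-0.465 ft -2.55 fr -0.46
DROP
t 36.5667
```

```bash
python3 - <<'E'
from wind import *
fine(2,0.01,reads=25,drop=0)
E
```

```text
-0.455 ft -2.64 fr -0.15
-0.445 ft -3.15 fr -0.05
t 37.4833
```

The drop of 1.38 N below baseline puts the nip at about 7 to 8 N, with contact at φ≈-0.498. The carriage has also travelled the expected 10.5 mm. I'll release and check.

```bash
python3 - <<'E'
from wind import *
from fit import gpts
p=np.array(env.read_position());_,tz=rot(T,0)
env.command_gripper(0.35);env.command_gripper(0.6);print(force()-np.load("f0.npy"),env.read_opening())
env.move_straight(p-tz*110,rate=120)
q=env.read_position();_=env.move_straight(np.array(q)+[-60,120,60],rate=250)
ims=[]
for n,(a,b) in(("scene",(180,285)),("top",(145,280))):
    d=viewer.read_camera(n);ims.append(d["color"][a:a+110,b:b+120,::-1]);q=gpts(cloud(d).reshape(-1,3),G);q=q[np.isfinite(q).all(1)]
    m=q[(np.abs(q[:,1])<9)&(q[:,2]>75)&(q[:,2]<88)&(np.abs(q[:,0]+41)<45)];print(n,np.histogram(m[:,0],np.arange(-86,4,2))[0])
    k=q[(q[:,0]<-230)&(q[:,0]>-270)&(q[:,2]>40)&(q[:,2]<100)&(np.abs(q[:,1]-27)<16)]
    if len(k)>15: print("sleeve",least_squares(lambda p:np.hypot(k[:,1]-p[0],k[:,2]-p[1])-9.5,[27,60],loss='soft_l1').x) if 'least_squares' in dir() else print(np.percentile(k[:,1],[5,95]),np.percentile(k[:,2],[5,95]))
s=load();print("sleeve cmd",s["cy"]+30*np.cos(s["phi"]),s["cz"]+30*np.sin(s["phi"]),env.read_t())
cv2.imwrite("pics/end.png",cv2.resize(np.hstack(ims),(792,363),interpolation=cv2.INTER_CUBIC))
E
```

```text
[ 0.28321626 -0.15485555 -0.90653232] 0.5994084114400585
scene [2 5 2 7 1 5 4 4 4 4 4 4 1 4 3 4 3 4 5 7 3 1 0 0 0 0 0 0 0 1 3 6 2 3 3 3 6
 3 3 8 4 1 1 3]
top [4 4 5 2 3 5 3 4 4 1 6 3 4 4 4 3 3 4 4 2 1 0 0 0 0 0 0 2 1 3 4 3 3 4 3 4 4
 4 5 2 3 3 3 3]
[18.9862696  35.69839369] [62.05305855 72.88326864]
sleeve cmd 28.12494791991313 62.06025873615723 40.05
```

View pics/end.png

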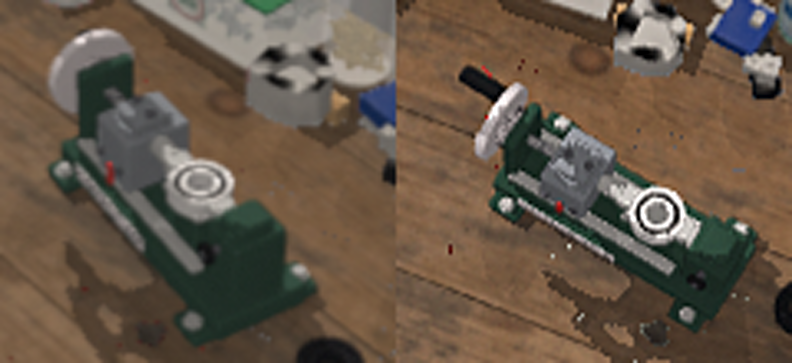

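The bearing sits flat between both anvils with no gap on either side: scene view (198,183), top view (657,213). The sleeve's height matches where I left it, and the arm is clear.

```bash
python3 -c "
from h import *
print(workorder.job_done(),env.read_t())"
```

```text
the job is handed in; nothing more can be done
the job is handed in; nothing more can be done
```

The larger bearing is gauged and the job handed in at about 40 s: it lies flat between both anvils, nipped at about 7 N (estimated from the crank force), with the screw's slack taken up on the closing turn and the crank released.

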